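Set the phone stand to its height mark and clamp it

TASK

The phone stand on the table has to be set to its filming height: take hold of the grip at the top of its inner column, draw the column up until the dark mark line round it is level with the rim of the collar, and keep holding it there, because it sinks when let go. Only then, and without letting go of the column, swing the upright clamp lever fully closed against its stop. Finish still holding the column at the mark with the lever closed; leave the other things on the table where they are.

Things in the scene. Friction and masses are not known exactly. Their poses are not given: they have to be found in the camera images.
- stand: Telescopic phone stand, fixed to the table: round foot 130 mm across, 16 mm high; outer tube 29 mm across. Origin on the column's axis at the table top, z up. Its -x axis, within about 0.5 rad of pointing to the robot, is where the clamp lever points when closed; the lever's stop lug (31 to 45 mm out, top 120 mm above the table) stands beside that direction on the +y side.
- collar_rim (a point): Centre of the collar's top rim, 118 mm above the table, on the column's axis.
- extension (a joint): How far the inner column is drawn up, m: 0 = all the way down (as it starts), 0.060 = upper limit. At 0.030 the mark line is level with the collar rim. It slides easily and sinks by its own weight (about 0.23 kg) when let go, whether the lever is open or closed.
- column_mark (a point): Dark line, 3 mm high, round the inner column (the point lies on the axis, at the line's middle). It is hidden in the tube while the column is down. When it is level with the collar rim, the top of the grip is 206 mm above the table.
- column_top (a point): Top face of the column's grip, on the axis. The grip is a round ribbed sleeve 22 mm across that runs from here 50 mm down; a screw stud 6 mm across stands 8 mm above it. The lower end of the grip is 8 mm above the collar rim when the column is all the way down.
- column: The inner column with its grip and stud, origin on the stand's axis (176 mm below the top of the grip). It turns freely about its upright axis in the tube, so a hand that holds the grip from above can turn about that axis and take the lever along with the side of a finger.
- cam_lever (a joint): Angle of the clamp lever about the column's axis, rad: 0 = fully closed (against the stop), grows anticlockwise seen from above as it opens, up to 1.2; it starts open at 0.8 to 1.05. To close, it turns clockwise seen from above. A light friction (0.06 N m) keeps it where it is left.
- lever_blade (a point): Middle of the top edge of the lever's upright blade, 180 mm above the table, 34 mm out from the column's axis. The blade is a flat plate 5 mm thick standing radially, 19 to 49 mm out from the axis, 100 to 180 mm above the table. Seen from the axis it lies at the stand's -x direction turned anticlockwise by the lever angle.
- mug: White mug, 92 mm across, 95 mm high, with a handle; a bystander. Origin under its middle.
- salt: Salt shaker, 44 mm across, 90 mm high; a bystander. Origin under its middle.
- timer: Round white kitchen timer, 58 mm across, 42 mm high; a bystander. Origin under its middle.
- spice_jar: Square glass spice jar with a grey cap, 46 mm wide, 96 mm high; a bystander. Origin under its middle.

How it is judged (in metres and radians):
On the way, in this order (a step that is already met when the one before it is completed fails the run):
1. the column is held by the fingers at its mark (within 5 mm) while the lever is still open (value of joint extension between 0.025 and 0.035 m and contact force between the fingers and column above 1 N and value of joint cam_lever above 0.6 rad), for 0.2 s.
2. the lever is closed with the column held at its mark (value of joint extension between 0.025 and 0.035 m and contact force between the fingers and column above 1 N and value of joint cam_lever below 0.09 rad), for 0.2 s.
At the end, for the whole second after the job is handed in: the program finishes holding: the fingers grip the column (more than 1 N), its mark within 5 mm of the collar rim, the lever within 0.09 rad of fully closed, and the bystanders within 30 mm of where they stood (all of step 2 and distance of each of mug, salt, timer, spice_jar from where it was at the start of the episode below 0.03 m); the arm keeps its last pose, push and grip.
It fails at once if the lever is swung past half way while the column is more than 8 mm off its mark (value of joint cam_lever below 0.5 rad and not (value of joint extension between 0.022 and 0.038 m)).
It fails at once if the column is let go after the lever has been swung past half way (value of joint cam_lever below 0.5 rad and not (contact force between the fingers and column above 0.2 N)).
It fails at once if a bystander is knocked aside (more than 30 mm) or over (distance of any of mug, salt, timer, spice_jar from where it was at the start of the episode above 0.03 m or angle between any of mug, salt, timer, spice_jar's own z axis and vertical above 0.5 rad).
It also fails if it takes over 40 s, if anything falls off the work surface, if the arm or the gripper's body presses on something with over 40 N, if the wrist force passes 120 N, or if a joint passes its speed limit or range.

ROBOT

A 6-joint arm with a two-finger parallel gripper is mounted at the origin on a cart in front of the work surface, level with it; the furniture and walls round the work are solid. World frame = base frame: x ahead of the robot, y to its left, z up, the work surface at z = 0. Lengths are in mm, angles in rad, forces in N, time in s.
With the tool pointing down it reaches from about 350 to 975 mm from the base axis. Payload 17.4 kg.
Tool frame: the origin (TCP) lies at the centre of the arm's flange, where the gripper is bolted on; the fingertips stand 173 mm ahead of it and the grasp point (between the pads) lies 155 mm ahead of it; y points along the fingers, x is the direction in which the jaws open and shut, and the axes are right-handed (so a half turn about y gives the same grasp; the last joint's range is limited). The gripper opens to 85 mm and grips with 20 to 120 N. Pads are 22 mm wide; open, the fingers measure 114 mm over their backs; the gripper's body (76 mm by 85 mm) begins 54 mm behind the grasp point. The pads swing forward as they close: fully open they stand 13 mm farther back than shut.
Start: joints at [1.296, 0.116, 1.442, -0, 1.584, -0.038], TCP at [158.358, 656.168, 404.703] pointing down, gripper open.
Joint ranges: [-2.83, 2.83], [-0.83, 2.19], [0.07, 2.5], [-1.14, 4.28], [0.01, 3], [-2.97, 2.97]. Speed limits (rad/s): [1.89, 1.89, 2.22, 3.14, 3.14, 3.14].

INTERFACE

Orientations are given as a unit quaternion [w, x, y, z].
In Python, from plant import manip gives the robot as it stands. The module is installed in compiled form; this text tells all that it offers.
- The arm moves only by the tool play_rows, never from a script. Its argument "increments" is a list that holds one entry, the list of rows, each a list of 7 numbers: the shift along the tool's x, y, z in m, then the turn, a rotation vector about the tool's x, y, z in degrees, then the closure, from -1 (fully open) to 1 (shut), so that 0 is half open. In form: [[[tx, ty, tz, wx, wy, wz, claw], ...]]. A call has exactly 8 rows; each row is the pose to reach, as a shift and turn from the pose commanded when the call began, along the tool's axes at that moment; what a row does not reach only later rows make up. A row lasts 1/12 s, in which the tool goes at most 41.7 mm and 7.16 degrees, less where a joint would pass 70% of its speed; a pose out of reach is approached as far as the arm can. A call with a gripper value outside its range is refused whole. The fingers move at their own pace and stop on an object; "newtons" is the grip in N (left out, the last holds). Time passes only in rows, so rows that repeat a pose let the fingers close, or fill a call up. It gives the time, the measured TCP pose, the force and the opening at its end, in the units of the state.
- manip.state(): the state, without advancing time (a new reading comes with each control period).
- manip.get_image(name): name is "scene" or "top" or "wrist"; returns a dict with "image" (420x560x3 uint8, blue, green, red), "fx", "fy", "cx", "cy" (pixels), "dist" ([k1, k2, p1, p2, k3] as OpenCV has them; the pictures are not rectified), "rvec" (rotation vector, rad) and "tvec" (3), from world to camera coordinates, as OpenCV has them; the wrist camera has in their place "mount" (4x4, takes a point from camera to tool coordinates, whose origin is the TCP and whose axes are the tool frame's). Camera axes: x right, y down, z forward; pixel columns grow to the right and rows downward; lengths in mm; the calibration is good to about 2 mm. A picture is of the moment at which its call begins: read the wrist's pose just before it. There is no depth.
- manip.job_done(): hands the job in, once; it reports no verdict.
The state is a dict: "clock": time; "joint_positions": joint angles; "qd": joint speeds; "joint_torque": joint torques, N m; "position": TCP position; "tool_rot": TCP orientation; "wrist_force": force on the tool from outside, world axes, zero at the start; "wrist_torque": the same for the moment, N m; "finger_gap": finger opening in mm.
Only numpy, scipy, OpenCV 4.12 (cv2) and the standard library are available. Lean on these libraries where they do the work, as an engineer would, in place of code of your own. Each camera call takes 0.05 s, during which the arm holds its last target.

## Working session

There is one attempt and no reset: what is moved stays moved. The work goes in short steps, Python scripts to look and compute and a tool call to move; the robot and the scene stay as the last step left them, time stands still between calls to the robot, and variables do not carry over. Pictures are saved under pics/ and viewed, and the job is handed in when it is done.

Besides the shell and the picture viewer there is one more tool, called after "Emit:" as a command line: name --argument value ..., lists and objects as JSON in quotes. play_rows: Moves the arm, as the interface text tells. Its arguments: {"type":"object","properties":{"increments":{"type":"array"},"newtons":{"type":"number"}},"required":["increments"]}

```bash
mkdir -p pics; python3 - <<'E'
from plant import manip
import cv2
print(manip.state())
for n in ["scene","top","wrist"]:
    d=manip.get_image(n); cv2.imwrite(f"pics/{n}0.png",d["image"]); print(n,{k:v for k,v in d.items() if k!="image"})
E
```

```text
{'clock': 0.0, 'joint_positions': array([ 1.29621515e+00,  1.16491275e-01,  1.44227654e+00, -7.63455751e-06,
        1.58402192e+00, -3.78067651e-02]), 'qd': array([0.00156116, 0.00196019, 0.0019928 , 0.00107917, 0.00069169,
       0.00028108]), 'joint_torque': array([-2.49752971e-03, -7.31954598e+01, -6.32526612e+01, -3.27593343e-04,
        6.10759860e-03, -4.53702057e-05]), 'position': array([158.34940452, 656.17044784, 403.95148858]), 'tool_rot': array([-0.5553043 ,  0.55580681,  0.43710408, -0.43778527]), 'wrist_force': array([-0.30421741,  0.35058471, -0.20081549]), 'wrist_torque': array([-0.00584338, -0.00048427, -0.00796827]), 'finger_gap': 85.62452978007254}
scene {'fx': 404.04773791317507, 'fy': 404.04773791317507, 'cx': 282.0857440093391, 'cy': 206.50916686562442, 'dist': array([-0.00959042,  0.        ,  0.        ,  0.        ,  0.        ]), 'rvec': array([ 1.96572205, -1.10950065,  0.59700597]), 'tvec': array([-349.6749476 ,  398.78916586,  524.29966492])}
top {'fx': 461.1280145840842, 'fy': 461.1280145840842, 'cx': 273.7475939230409, 'cy': 208.83089807794684, 'dist': array([-0.05069698,  0.        ,  0.        ,  0.        ,  0.        ]), 'rvec': array([ 2.12107277, -2.09421233,  0.21925733]), 'tvec': array([ -28.56053747,  609.88673709, 1063.56196249])}
wrist {'fx': 289.2656079862955, 'fy': 289.2656079862955, 'cx': 281.96823934028157, 'cy': 206.8977012301243, 'dist': array([-0.03956997,  0.        ,  0.        ,  0.        ,  0.        ]), 'mount': array([[ 9.99999761e-01,  6.91193657e-04,  2.99845843e-06,
         2.21665788e-01],
       [ 2.23326021e-04, -3.27201173e-01,  9.44954678e-01,
         3.01010334e+01],
       [ 6.54127779e-04, -9.44954451e-01, -3.27201249e-01,
         8.51247495e+01],
       [ 0.00000000e+00,  0.00000000e+00,  0.00000000e+00,
         1.00000000e+00]])}
```

View pics/scene0.png

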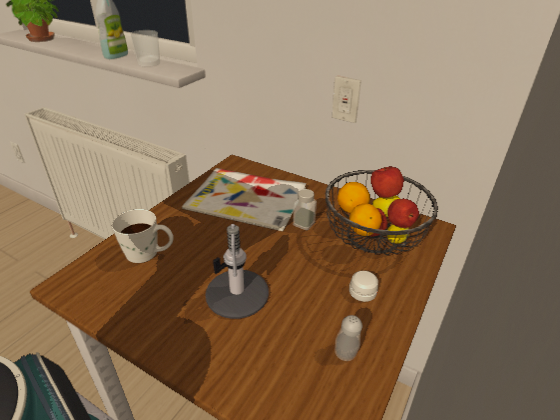

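View pics/top0.png

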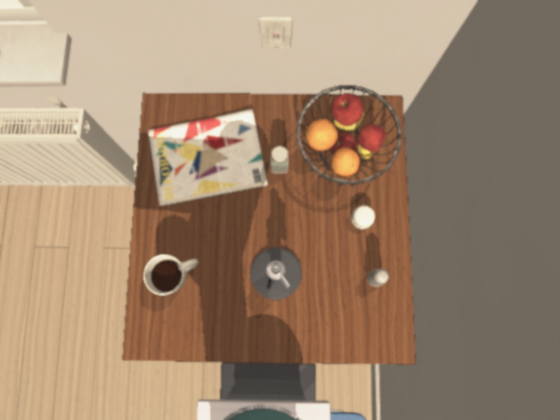

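View pics/wrist0.png

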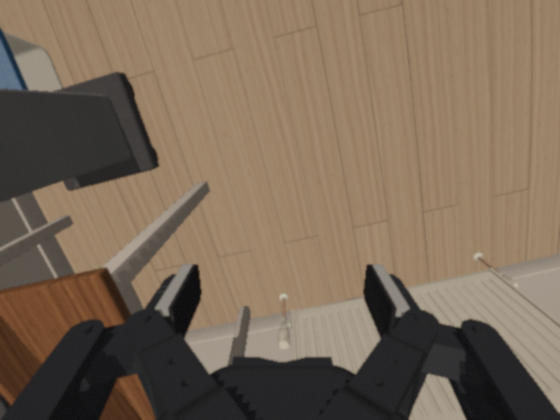

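```bash
python3 - <<'E'
import cv2,numpy as np
a=cv2.imread("pics/top0.png")[240:310,240:315]; b=cv2.imread("pics/scene0.png")[215:320,195:275]
a=cv2.resize(a,None,fx=6,fy=6,interpolation=cv2.INTER_CUBIC); b=cv2.resize(b,(320,420),interpolation=cv2.INTER_CUBIC)
cv2.imwrite("pics/z0.png",np.hstack([a,b]))
E
cat > h.py <<'E'
from plant import manip
import cv2,numpy as np
from scipy.spatial.transform import Rotation as R
def ray(d,uv):
    K=np.array([[d["fx"],0,d["cx"]],[0,d["fy"],d["cy"]],[0,0,1]])
    p=cv2.undistortPoints(np.array([[uv]],float),K,d["dist"])[0,0]
    M=cv2.Rodrigues(d["rvec"])[0]
    return -M.T@d["tvec"], M.T@np.array([p[0],p[1],1])
def onz(d,uv,z):
    c,r=ray(d,uv); return c+r*(z-c[2])/r[2]
def proj(d,P):
    K=np.array([[d["fx"],0,d["cx"]],[0,d["fy"],d["cy"]],[0,0,1]])
    return cv2.projectPoints(np.array(P,float).reshape(-1,3),d["rvec"],d["tvec"],K,d["dist"])[0][:,0]
E
```

```text
(no output)
```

View pics/z0.png

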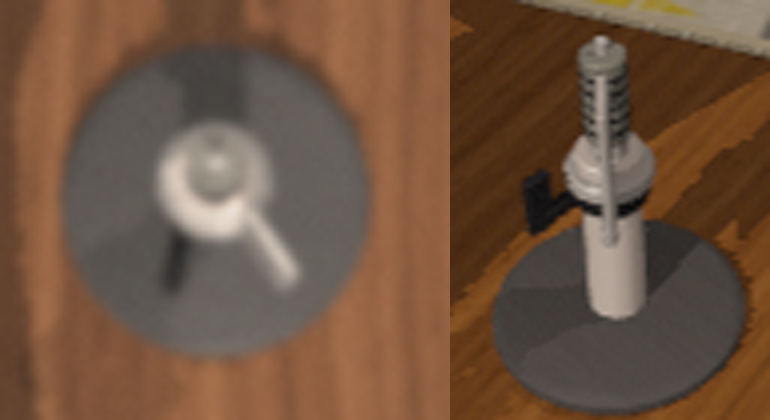

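```bash
python3 - <<'E'
from h import *
d=manip.get_image("top"); s=manip.get_image("scene")
g=d["image"].astype(int); 
# foot mask
roi=np.zeros(g.shape[:2],bool); roi[235:312,235:318]=1
m=(roi&((g[...,2]-g[...,0])<25)).astype(np.uint8)
m=cv2.morphologyEx(m,cv2.MORPH_OPEN,np.ones((3,3)))
cs,_=cv2.findContours(m,cv2.RETR_EXTERNAL,cv2.CHAIN_APPROX_NONE); c=max(cs,key=cv2.contourArea)
pts=np.array([onz(d,p[0],16)[:2] for p in cv2.convexHull(c)])
A=np.c_[2*pts,np.ones(len(pts))]; x=np.linalg.lstsq(A,(pts**2).sum(1),rcond=None)[0]
print("foot c",x[:2],"r",np.sqrt(x[2]+x[:2]@x[:2]))
f=lambda x,y:(240+x/6-.4,240+y/6-.4)
ax=x[:2]
print("stud",onz(d,f(216,155),184),"griptop",onz(d,f(216,172),176))
for n,uv,z in [("lever tip top",f(290,280),180),("lever mid",f(270,245),180),("lug end",f(170,290),120),("lug in",f(178,250),120)]:
    p=onz(d,uv,z)[:2]-ax; print(n,p,np.hypot(*p),np.degrees(np.arctan2(p[1],p[0])))
for n,uv,z in [("sc stud",(195+600/4,215+40/4),184),("sc grip top",(195+602/4-450/4,215+55/4),176)]:
    print(n,onz(s,uv,z) if n!="sc stud" else onz(s,(195+150/4,215+10),184))
print("near",[ (n,onz(d,uv,z)) for n,uv,z in [("mug",(165,275),50),("salt",(377,277),80),("jar",(280,157),90),("timer",(364,217),42)]])
st=manip.state(); Q=st["tool_rot"]; M=R.from_quat([*Q[1:],Q[0]]).as_matrix(); print(M.round(3))
# alternative lug estimates with outer radius 45
for al in range(150,271,10):
    a=np.radians(al); print(al,proj(d,[[*(ax+34*np.array([np.cos(a),np.sin(a)])),180],[*(ax+49*np.array([np.cos(a),np.sin(a)])),180],[*(ax+45*np.array([np.cos(a),np.sin(a)])),120]]).round(1).tolist())
E
```

```text
foot c [459.12459739 -26.77916343] r 62.619129402019404
stud [461.43146699 -27.04914696 184.        ] griptop [456.09128819 -27.12105785 176.        ]
lever tip top [-41.05056391 -26.92807038] 49.09449838480796 -146.73619822351685
lever mid [-28.87996306 -19.76481067] 34.99571412374916 -145.61312089096907
lug end [-42.59396021  16.34125499] 45.62107036262422 159.0105927831615
lug in [-27.70862933  13.56999166] 30.853084337284322 153.9072140333121
sc stud [456.43907958 -28.76919201 184.        ]
sc grip top [456.04381347 -29.67930681 176.        ]
near [('mug', array([446.58799867, 239.92488706,  50.        ])), ('salt', array([ 446.39805573, -265.18383726,   80.        ])), ('jar', array([734.94320255, -34.56460424,  90.        ])), ('timer', array([ 597.07401534, -245.7548386 ,   42.        ]))]
[[ 0.235 -0.    -0.972]
 [ 0.972 -0.001  0.235]
 [-0.001 -1.    -0.   ]]
150 [[267.3, 280.5], [263.6, 286.6], [265.2, 286.3]]
160 [[269.8, 281.7], [267.3, 288.4], [268.4, 287.8]]
170 [[272.5, 282.5], [271.2, 289.5], [271.7, 288.8]]
180 [[275.3, 282.7], [275.2, 289.9], [275.2, 289.1]]
190 [[278.0, 282.5], [279.2, 289.6], [278.7, 288.9]]
200 [[280.8, 281.8], [283.1, 288.6], [282.1, 288.0]]
210 [[283.3, 280.7], [286.8, 286.9], [285.2, 286.5]]
220 [[285.6, 279.1], [290.1, 284.6], [288.1, 284.5]]
230 [[287.6, 277.1], [293.0, 281.8], [290.6, 282.1]]
240 [[289.2, 274.9], [295.3, 278.5], [292.6, 279.2]]
250 [[290.4, 272.3], [297.0, 274.8], [294.1, 276.1]]
260 [[291.1, 269.7], [298.0, 271.0], [295.0, 272.7]]
270 [[291.4, 266.9], [298.4, 267.0], [295.3, 269.2]]
```

```bash
cat >> h.py <<'E'
def plan(pos,yaw,ref=None):
    st=manip.state(); q=st["tool_rot"]; M=R.from_quat([*q[1:],q[0]]).as_matrix()
    a=np.radians(yaw); T=np.array([[np.cos(a),0,-np.sin(a)],[np.sin(a),0,np.cos(a)],[0,-1,0]])
    print("shift",(M.T@(np.array(pos)-st["position"])/1000).round(4),"turn",np.degrees(R.from_matrix(M.T@T).as_rotvec()).round(2))
def show():
    st=manip.state(); q=st["tool_rot"]; M=R.from_quat([*q[1:],q[0]]).as_matrix()
    print("t",st["clock"],"pos",st["position"].round(1),"yaw",np.degrees(np.arctan2(M[1,0],M[0,0])).round(2),"ydir",M[:,1].round(4),"F",st["wrist_force"].round(2),"T",st["wrist_torque"].round(3),"gap",round(st["finger_gap"],1),"q",st["joint_positions"].round(2))
E
python3 -c "
from h import *
plan([370,400,404],76.4); plan([458,-28,404],110)"
```

```text
shift [-0.1994  0.0005 -0.2658] turn [ 0.    0.03 -0.03]
shift [-0.5948  0.0007 -0.4518] turn [-1.000e-02 -3.357e+01 -3.000e-02]
```

Emit:
play_rows --increments '[[[-0.025, 0, -0.033, 0, 0, 0, -1], [-0.05, 0, -0.066, 0, 0, 0, -1], [-0.075, 0, -0.1, 0, 0, 0, -1], [-0.1, 0, -0.133, 0, 0, 0, -1], [-0.125, 0, -0.166, 0, 0, 0, -1], [-0.15, 0, -0.2, 0, 0, 0, -1], [-0.175, 0, -0.233, 0, 0, 0, -1], [-0.2, 0, -0.266, 0, 0, 0, -1]]]' --newtons 60

```text
clock: 0.92
position: [370.8, 397.5, 404.8]
tool_rot: [-0.556, 0.556, 0.438, -0.437]
wrist_force: [0.3, 0.9, -0.3]
finger_gap: 85.3
```

```bash
python3 -c "
from h import *
show();plan([450,160,404],95); plan([458,-28,404],110)"
```

```text
t 0.9167 pos [370.8 397.5 404.8] yaw 76.44 ydir [ 3.e-04  3.e-04 -1.e+00] F [ 0.34  0.87 -0.33] T [-0.006 -0.049  0.014] gap 85.3 q [ 0.77 -0.17  1.72 -0.    1.59 -0.56]
shift [-0.2123  0.0008 -0.1327] turn [  0.02 -18.56   0.02]
shift [-0.3932  0.0008 -0.1846] turn [ 2.000e-02 -3.356e+01  1.000e-02]
```

Emit:
play_rows --increments '[[[-0.035, 0, -0.016, 0, -3, 0, -1], [-0.07, 0, -0.032, 0, -6, 0, -1], [-0.105, 0, -0.049, 0, -9, 0, -1], [-0.14, 0, -0.065, 0, -12, 0, -1], [-0.175, 0, -0.082, 0, -15, 0, -1], [-0.21, 0, -0.098, 0, -18, 0, -1], [-0.245, 0, -0.115, 0, -21, 0, -1], [-0.28, 0, -0.131, 0, -24, 0, -1]]]'

```text
clock: 1.58
position: [431.4, 94.6, 404.9]
tool_rot: [-0.452, 0.452, 0.544, -0.544]
wrist_force: [0.8, 1.2, 0.3]
finger_gap: 85.3
```

```bash
python3 -c "
from h import *
show();plan([458,-28,400],110)"
```

```text
t 1.5833 pos [431.4  94.6 404.9] yaw 100.59 ydir [ 7.e-04  1.e-04 -1.e+00] F [0.84 1.16 0.26] T [ 0.058 -0.033  0.014] gap 85.3 q [ 0.16 -0.41  1.91 -0.    1.64 -1.6 ]
shift [-0.1254  0.0049 -0.0036] turn [ 0.04 -9.41 -0.01]
```

Emit:
play_rows --increments '[[[-0.025, 0.001, -0.001, 0, -2, 0, -1], [-0.05, 0.002, -0.002, 0, -4, 0, -1], [-0.075, 0.003, -0.002, 0, -6, 0, -1], [-0.1, 0.004, -0.003, 0, -8, 0, -1], [-0.125, 0.005, -0.004, 0, -9.4, 0, -1], [-0.125, 0.005, -0.004, 0, -9.4, 0, -1], [-0.125, 0.005, -0.004, 0, -9.4, 0, -1], [-0.125, 0.005, -0.004, 0, -9.4, 0, -1]]]'

```text
clock: 2.25
position: [458.1, -25.5, 399.7]
tool_rot: [-0.407, 0.407, 0.579, -0.578]
wrist_force: [0.4, -0.3, 0.2]
finger_gap: 85.3
```

```bash
python3 -c "
from h import *
show();d=manip.get_image('wrist'); cv2.imwrite('pics/w1.png',d['image'])
s=manip.get_image('scene'); cv2.imwrite('pics/s1.png',s['image'])"
```

```text
t 2.25 pos [458.1 -25.5 399.7] yaw 109.79 ydir [-1.e-04  3.e-04 -1.e+00] F [ 0.4  -0.3   0.19] T [ 0.013 -0.004  0.056] gap 85.3 q [-0.11 -0.37  1.89  0.    1.62 -2.03]
```

View pics/w1.png

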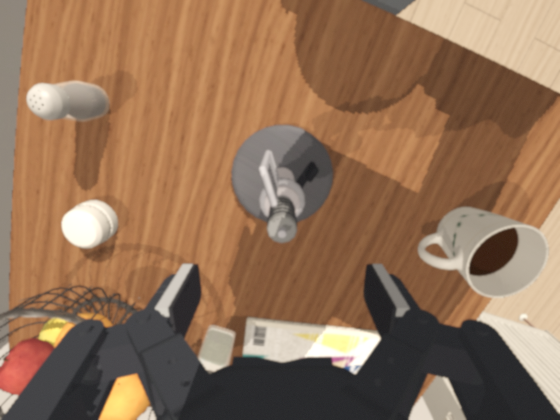

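View pics/s1.png

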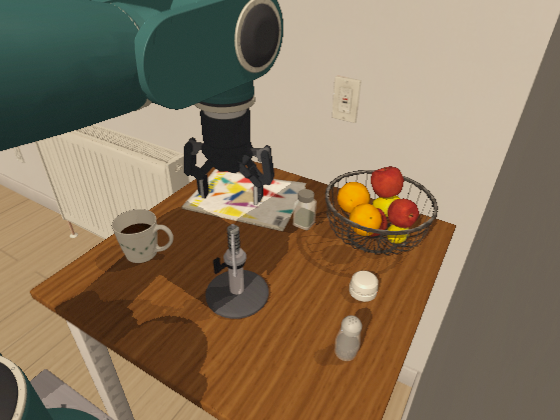

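```bash
cat >> h.py <<'E'
def wray(d,st,uv):
    q=st["tool_rot"]; M=R.from_quat([*q[1:],q[0]]).as_matrix()
    K=np.array([[d["fx"],0,d["cx"]],[0,d["fy"],d["cy"]],[0,0,1]])
    p=cv2.undistortPoints(np.array([[uv]],float),K,d["dist"])[0,0]
    m=d["mount"]; return st["position"]+M@m[:3,3], M@m[:3,:3]@np.array([p[0],p[1],1])
def wz(d,st,uv,z):
    c,r=wray(d,st,uv); return c+r*(z-c[2])/r[2]
E
python3 -c "
from h import *
a=cv2.imread('pics/w1.png')[115:255,220:345]; cv2.imwrite('pics/w1z.png',cv2.resize(a,None,fx=4,fy=4,interpolation=cv2.INTER_CUBIC))"
```

```text
(no output)
```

View pics/w1z.png

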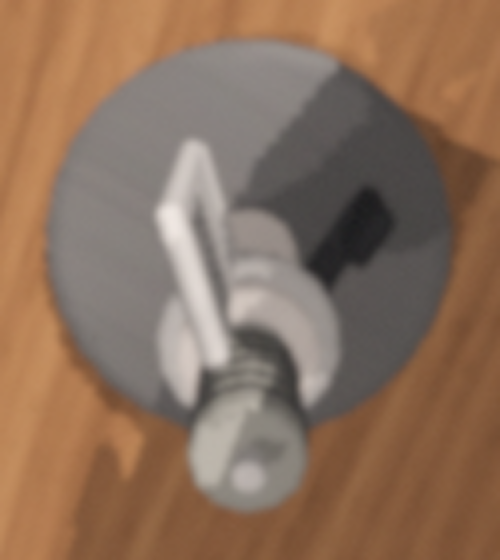

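```bash
python3 -c "
from h import *
d=manip.get_image('wrist');st=manip.state();show()
f=lambda x,y:(220+x/4-.4,115+y/4-.4)
c=wz(d,st,f(248,448),176);print('top',c,'stud',wz(d,st,f(247,474),184))
# foot extents
L=wz(d,st,f(48,240),16);Rr=wz(d,st,f(452,240),16);U=wz(d,st,f(250,40),16);print('foot',(L+Rr)/2,U)
ax=c[:2]
for n,uv,z in [('tipout',f(170,212),180),('tipin',f(216,352),180),('low',f(197,147),100),('lug',f(367,210),120),('lug2',f(378,190),120),('lugL',f(345,205),120),('lugR',f(390,225),120)]:
  p=wz(d,st,uv,z)[:2]-ax;print(n,p,np.hypot(*p),np.degrees(np.arctan2(p[1],p[0]))%360)
plan([*ax,300],110)
"
```

```text
t 2.4 pos [458.1 -25.  399.8] yaw 109.88 ydir [ 3.e-04  1.e-04 -1.e+00] F [ 0.19  0.31 -0.72] T [0.033 0.017 0.047] gap 85.5 q [-0.11 -0.37  1.89  0.    1.62 -2.03]
top [455.50864154 -25.49851092 176.        ] stud [457.01978663 -25.11403254 184.        ]
foot [453.17383595 -26.1819693   16.        ] [396.53657061 -46.69824674  16.        ]
tipout [-37.06339365 -27.16295879] 45.951294639627 216.2368819288045
tipin [-16.60255492 -11.87200802] 20.410521903002934 215.56746539678824
low [-36.61445156 -26.04609008] 44.933471614024114 215.42656030240127
lug [-39.38179693  13.19181235] 41.532515481549865 161.48057585037682
lug2 [-44.27920638  13.8079458 ] 46.38218930741562 162.6805293157433
lugL [-38.76562106   8.27625051] 39.63924442435657 167.94858781618285
lugR [-38.01832554  19.16463391] 42.57553604409938 153.24781251386082
shift [0.0004 0.0998 0.0026] turn [ 0.02 -0.12 -0.  ]
```

Emit:
play_rows --increments '[[[-0.0003, 0.02, 0.001, 0, 0, 0, -1], [-0.0006, 0.035, 0.0014, 0, 0, 0, -1], [-0.0006, 0.05, 0.0014, 0, 0, 0, -1], [-0.0006, 0.065, 0.0014, 0, 0, 0, -1], [-0.0006, 0.08, 0.0014, 0, 0, 0, -1], [-0.0006, 0.095, 0.0014, 0, 0, 0, -1], [-0.0006, 0.1, 0.0014, 0, 0, 0, -1], [-0.0006, 0.1, 0.0014, 0, 0, 0, -1]]]'

```text
clock: 3.07
position: [456.9, -26.3, 298.7]
tool_rot: [0.407, -0.406, -0.579, 0.579]
wrist_force: [-0.2, -0.0, 0.7]
finger_gap: 85.5
```

```bash
python3 -c "
from h import *
show();d=manip.get_image('wrist'); cv2.imwrite('pics/w2.png',d['image'])
s=manip.get_image('scene'); cv2.imwrite('pics/s2.png',cv2.resize(s['image'][150:330,150:330],None,fx=3,fy=3))"
```

```text
t 3.0667 pos [456.9 -26.3 298.7] yaw 109.88 ydir [-1.8e-03  2.0e-04 -1.0e+00] F [-0.25 -0.03  0.74] T [0.005 0.043 0.033] gap 85.5 q [-0.11 -0.33  2.02  0.    1.45 -2.03]
```

View pics/w2.png

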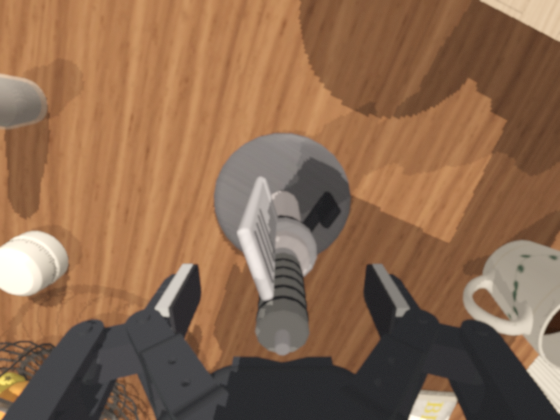

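View pics/s2.png

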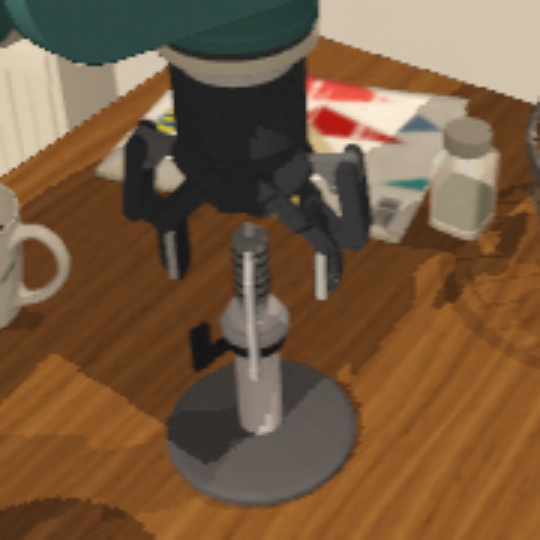

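Emit:
play_rows --increments '[[[0, 0, 0, 0, 0, 0, 0], [0, 0, 0, 0, 0, 0, 0.3], [0, 0, 0, 0, 0, 0, 1], [0, 0, 0, 0, 0, 0, 1], [0, 0, 0, 0, 0, 0, 1], [0, 0, 0, 0, 0, 0, 1], [0, 0, 0, 0, 0, 0, 1], [0, 0, 0, 0, 0, 0, 1]]]' --newtons 50

```text
clock: 3.83
position: [457.2, -26.7, 300.0]
tool_rot: [-0.406, 0.406, 0.579, -0.578]
wrist_force: [-1.9, 2.9, 5.1]
finger_gap: 19.7
```

```bash
python3 -c "
from h import *
show();d=manip.get_image('wrist'); cv2.imwrite('pics/w3.png',d['image'])
s=manip.get_image('scene'); cv2.imwrite('pics/s3.png',cv2.resize(s['image'][150:330,150:330],None,fx=3,fy=3))"
```

```text
t 3.8333 pos [457.2 -26.7 300. ] yaw 109.84 ydir [ 3.e-04  4.e-04 -1.e+00] F [-1.92  2.87  5.06] T [ 0.587  0.303 -0.045] gap 19.7 q [-0.11 -0.33  2.02  0.    1.45 -2.03]
```

View pics/w3.png

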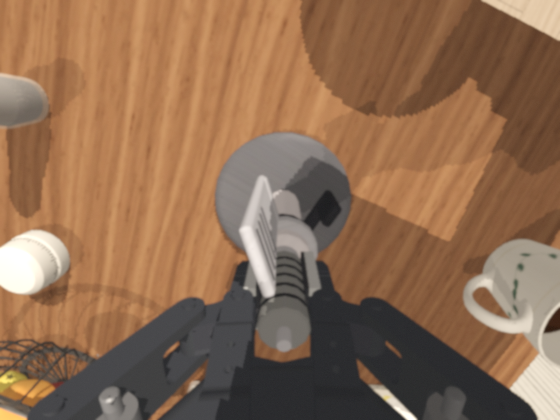

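View pics/s3.png

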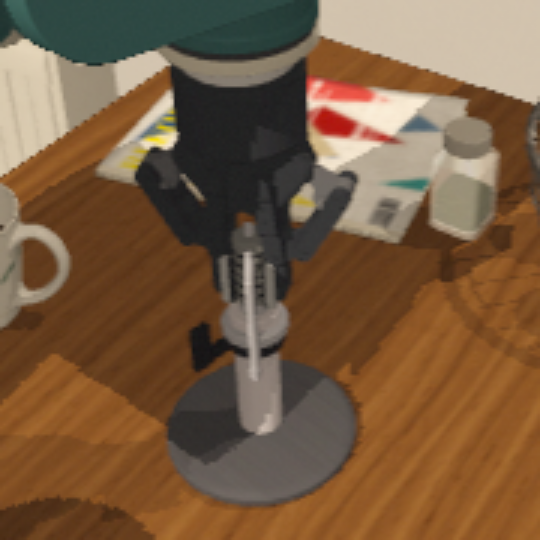

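Emit:
play_rows --increments '[[[0, -0.005, 0, 0, 0, 0, 1], [0, -0.01, 0, 0, 0, 0, 1], [0, -0.015, 0, 0, 0, 0, 1], [0, -0.02, 0, 0, 0, 0, 1], [0, -0.025, 0, 0, 0, 0, 1], [0, -0.03, 0, 0, 0, 0, 1], [0, -0.03, 0, 0, 0, 0, 1], [0, -0.03, 0, 0, 0, 0, 1]]]'

```text
clock: 4.6
position: [457.1, -26.8, 329.9]
tool_rot: [-0.406, 0.406, 0.579, -0.579]
wrist_force: [-1.5, 4.1, -2.8]
finger_gap: 19.9
```

```bash
python3 -c "
from h import *
show();st=manip.state();d=manip.get_image('wrist'); cv2.imwrite('pics/w4.png',d['image'])
s=manip.get_image('scene'); cv2.imwrite('pics/s4.png',cv2.resize(s['image'][205:285,190:290],None,fx=6,fy=6,interpolation=cv2.INTER_CUBIC))
print(proj(s,[[457,-26,118],[457,-26,206],[457,-26,214]]))"
```

```text
t 4.6 pos [457.1 -26.8 329.9] yaw 109.83 ydir [ 2.e-04 -0.e+00 -1.e+00] F [-1.45  4.14 -2.8 ] T [0.781 0.21  0.025] gap 19.9 q [-0.11 -0.35  1.99  0.    1.5  -2.03]
[[233.2409945  251.66301536]
 [230.79838075 214.57368227]
 [230.55936362 210.93749971]]
```

View pics/w4.png

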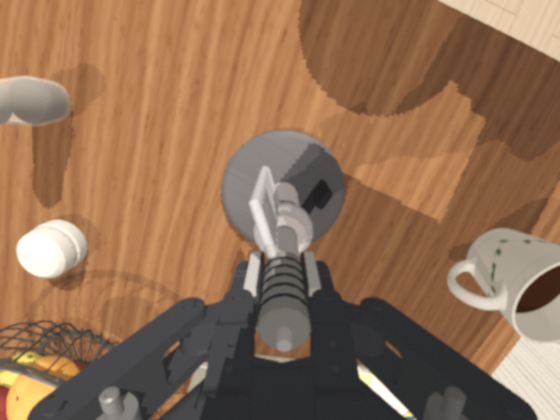

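View pics/s4.png

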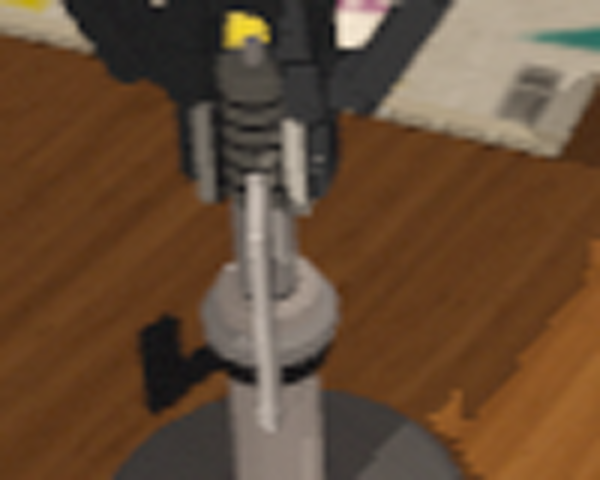

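```bash
python3 -c "
from h import *
a=cv2.imread('pics/w3.png')[160:350,235:345];b=cv2.imread('pics/w4.png')[160:350,235:345]
cv2.imwrite('pics/w4z.png',cv2.resize(np.hstack([a,b]),None,fx=3,fy=3,interpolation=cv2.INTER_CUBIC))"
```

```text
(no output)
```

View pics/w4z.png

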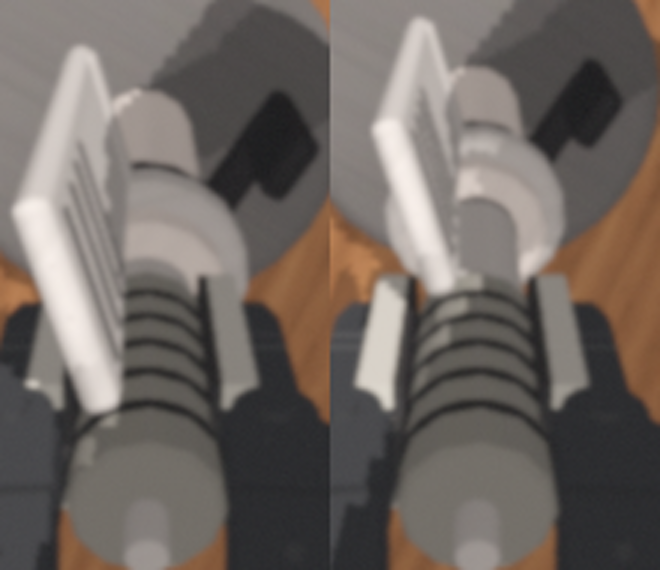

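Emit:
play_rows --increments '[[[0, 0, 0, 0, 0, 0, 1], [0, 0, 0, 0, 4, 0, 1], [0, 0, 0, 0, 9, 0, 1], [0, 0, 0, 0, 14, 0, 1], [0, 0, 0, 0, 19, 0, 1], [0, 0, 0, 0, 24, 0, 1], [0, 0, 0, 0, 29, 0, 1], [0, 0, 0, 0, 32, 0, 1]]]'

```text
clock: 5.37
position: [457.2, -26.7, 329.5]
tool_rot: [0.551, -0.551, -0.443, 0.443]
wrist_force: [0.3, 4.5, -1.9]
finger_gap: 19.4
```

```bash
python3 -c "
from h import *
show();st=manip.state();d=manip.get_image('wrist'); cv2.imwrite('pics/w5.png',d['image'])"
```

```text
t 5.3667 pos [457.2 -26.7 329.5] yaw 77.56 ydir [ 1.e-04  4.e-04 -1.e+00] F [ 0.26  4.52 -1.87] T [ 1.175 -0.153  0.129] gap 19.4 q [-0.11 -0.35  1.99  0.    1.5  -1.47]
```

View pics/w5.png

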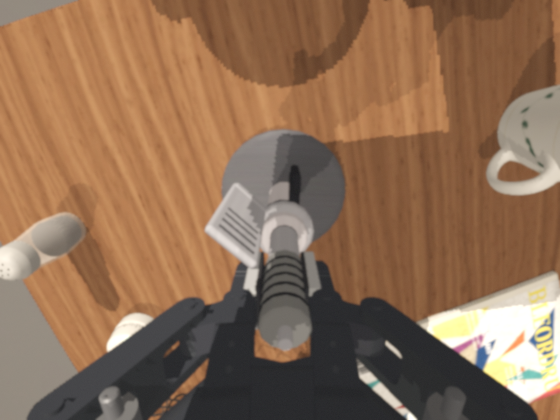

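Emit:
play_rows --increments '[[[0, 0, 0, 0, 3, 0, 1], [0, 0, 0, 0, 7, 0, 1], [0, 0, 0, 0, 11, 0, 1], [0, 0, 0, 0, 15, 0, 1], [0, 0, 0, 0, 19, 0, 1], [0, 0, 0, 0, 23, 0, 1], [0, 0, 0, 0, 27, 0, 1], [0, 0, 0, 0, 30, 0, 1]]]'

```text
clock: 6.08
position: [457.2, -26.7, 329.6]
tool_rot: [0.647, -0.647, -0.286, 0.286]
wrist_force: [0.6, 4.6, -1.4]
finger_gap: 19.9
```

```bash
python3 -c "
from h import *
show();st=manip.state();d=manip.get_image('wrist'); cv2.imwrite('pics/w6.png',d['image'])"
```

```text
t 6.0833 pos [457.2 -26.7 329.6] yaw 47.69 ydir [ 3.e-04  6.e-04 -1.e+00] F [ 0.58  4.64 -1.39] T [ 1.409 -0.239  0.034] gap 19.9 q [-0.11 -0.35  1.99  0.    1.5  -0.95]
```

View pics/w6.png

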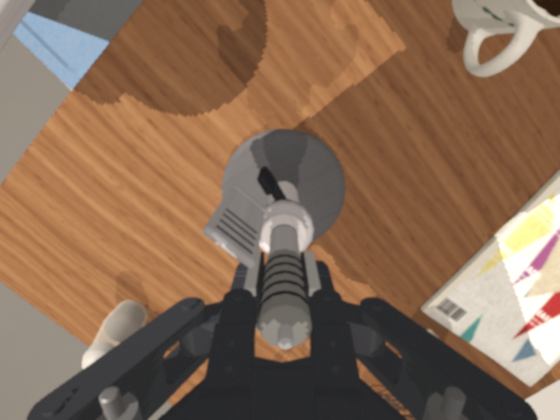

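```bash
python3 -c "
from h import *
a=cv2.imread('pics/w6.png')[150:350,190:350]; cv2.imwrite('pics/w6z.png',cv2.resize(a,None,fx=3.5,fy=3,interpolation=cv2.INTER_CUBIC) if 0 else cv2.resize(a,None,fx=3,fy=3,interpolation=cv2.INTER_CUBIC))"
```

```text
(no output)
```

View pics/w6z.png

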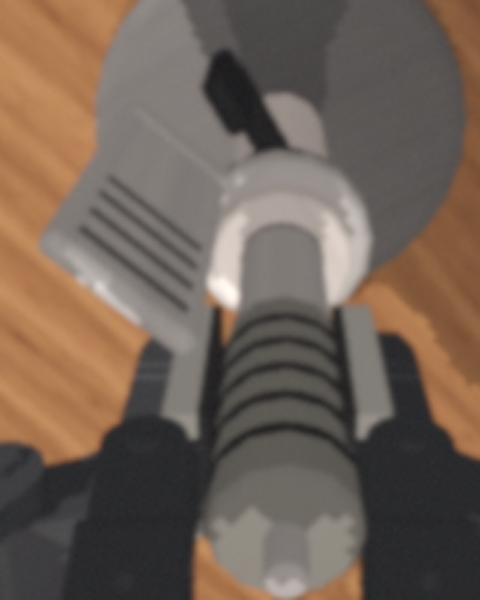

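```bash
python3 -c "
from h import *
st=manip.state();d=manip.get_image('wrist')
for n,z,uv in [('out',180,(48,243)),('in',180,(180,345)),('lug',120,(225,60)),('lugnear',120,(207,75))]:
  p=wz(d,st,(190+uv[0]/3-.3,150+uv[1]/3-.3),z)[:2]-[456.5,-26];print(n,np.hypot(*p),np.degrees(np.arctan2(p[1],p[0]))%360)
"
```

```text
out 46.759780897437174 185.251273838284
in 20.821428650090503 185.14625660466993
lug 48.07554394967695 150.70587733637723
lugnear 46.05446219322144 156.29483382683955
```

Emit:
play_rows --increments '[[[0, 0, 0, 0, 2, 0, 1], [0, 0, 0, 0, 4, 0, 1], [0, 0, 0, 0, 6, 0, 1], [0, 0, 0, 0, 8, 0, 1], [0, 0, 0, 0, 10, 0, 1], [0, 0, 0, 0, 12, 0, 1], [0, 0, 0, 0, 13, 0, 1], [0, 0, 0, 0, 13, 0, 1]]]'

```text
clock: 6.85
position: [457.2, -26.6, 329.5]
tool_rot: [0.675, -0.674, -0.212, 0.211]
wrist_force: [1.3, 6.5, -3.1]
finger_gap: 19.8
```

```bash
python3 -c "
from h import *
show();st=manip.state();d=manip.get_image('wrist'); cv2.imwrite('pics/w7.png',cv2.resize(d['image'][150:350,190:350],None,fx=3,fy=3,interpolation=cv2.INTER_CUBIC))"
```

```text
t 6.85 pos [457.2 -26.6 329.5] yaw 34.83 ydir [ 3.e-04  7.e-04 -1.e+00] F [ 1.35  6.48 -3.06] T [ 1.499 -0.267  0.034] gap 19.8 q [-0.11 -0.35  1.99  0.    1.5  -0.72]
```

View pics/w7.png

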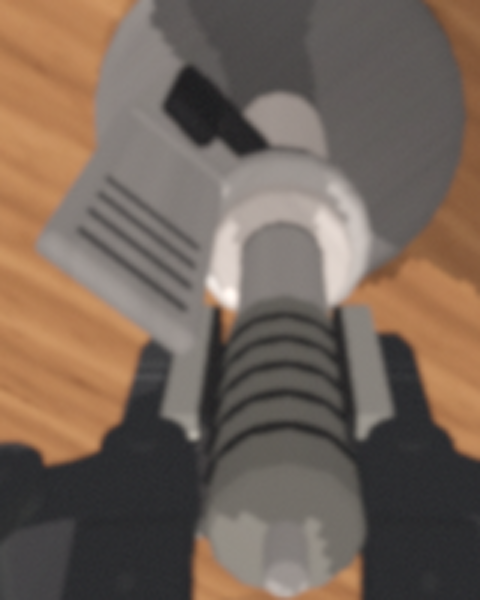

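Emit:
play_rows --increments '[[[0, 0, 0, 0, 1, 0, 1], [0, 0, 0, 0, 2, 0, 1], [0, 0, 0, 0, 3, 0, 1], [0, 0, 0, 0, 4, 0, 1], [0, 0, 0, 0, 4.5, 0, 1], [0, 0, 0, 0, 5, 0, 1], [0, 0, 0, 0, 5, 0, 1], [0, 0, 0, 0, 5, 0, 1]]]'

```text
clock: 7.57
position: [457.2, -26.6, 329.6]
tool_rot: [0.683, -0.683, -0.183, 0.182]
wrist_force: [0.8, 6.6, -3.0]
finger_gap: 19.9
```

```bash
python3 -c "
from h import *
show();st=manip.state();d=manip.get_image('wrist'); cv2.imwrite('pics/w8.png',cv2.resize(d['image'][150:350,190:350],None,fx=3,fy=3,interpolation=cv2.INTER_CUBIC))"
```

```text
t 7.5667 pos [457.2 -26.6 329.6] yaw 29.9 ydir [ 3.e-04  8.e-04 -1.e+00] F [ 0.82  6.64 -3.04] T [ 1.415 -0.245  0.092] gap 19.9 q [-0.11 -0.35  1.99  0.    1.5  -0.64]
```

View pics/w8.png

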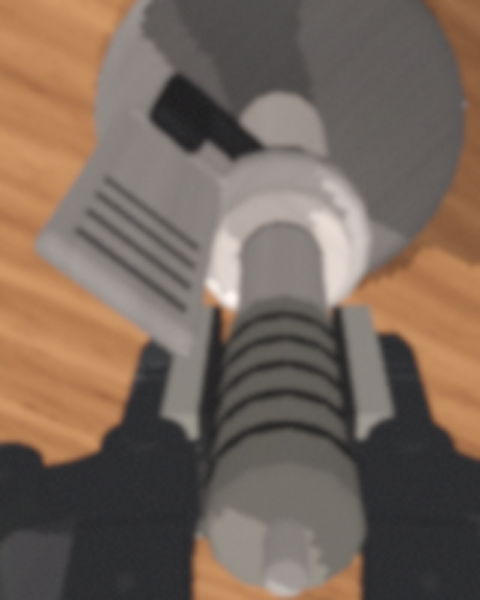

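Nearly at the lug; the blade still moves freely (small torque). Continue gently.

Emit:
play_rows --increments '[[[0, 0, 0, 0, 0.5, 0, 1], [0, 0, 0, 0, 1, 0, 1], [0, 0, 0, 0, 1.5, 0, 1], [0, 0, 0, 0, 2, 0, 1], [0, 0, 0, 0, 2.5, 0, 1], [0, 0, 0, 0, 3, 0, 1], [0, 0, 0, 0, 3, 0, 1], [0, 0, 0, 0, 3, 0, 1]]]'

```text
clock: 8.28
position: [457.2, -26.7, 329.6]
tool_rot: [0.688, -0.688, -0.165, 0.164]
wrist_force: [1.0, 5.8, -2.4]
finger_gap: 19.9
```

```bash
python3 -c "
from h import *
show();st=manip.state();d=manip.get_image('wrist'); cv2.imwrite('pics/w9.png',cv2.resize(d['image'][150:350,190:350],None,fx=3,fy=3,interpolation=cv2.INTER_CUBIC))"
```

```text
t 8.2833 pos [457.2 -26.7 329.6] yaw 26.9 ydir [ 4.e-04  6.e-04 -1.e+00] F [ 1.01  5.82 -2.45] T [ 1.322 -0.335  0.055] gap 19.9 q [-0.11 -0.35  1.99  0.    1.5  -0.58]
```

View pics/w9.png

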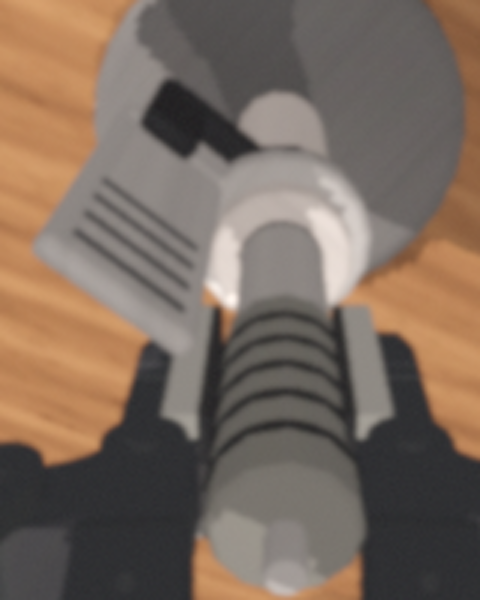

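Emit:
play_rows --increments '[[[0, 0, 0, 0, 0.5, 0, 1], [0, 0, 0, 0, 1, 0, 1], [0, 0, 0, 0, 1.5, 0, 1], [0, 0, 0, 0, 2, 0, 1], [0, 0, 0, 0, 2.5, 0, 1], [0, 0, 0, 0, 3, 0, 1], [0, 0, 0, 0, 3, 0, 1], [0, 0, 0, 0, 3, 0, 1]]]'

```text
clock: 9.0
position: [457.1, -27.0, 329.7]
tool_rot: [-0.692, 0.692, 0.146, -0.146]
wrist_force: [1.7, -0.8, -4.0]
finger_gap: 19.8
```

```bash
python3 -c "
from h import *
show();st=manip.state();d=manip.get_image('wrist'); cv2.imwrite('pics/w10.png',cv2.resize(d['image'][150:350,190:350],None,fx=3,fy=3,interpolation=cv2.INTER_CUBIC))"
```

```text
t 9.0 pos [457.1 -27.  329.7] yaw 23.83 ydir [ 1.e-04 -5.e-04 -1.e+00] F [ 1.66 -0.78 -3.98] T [ 0.323 -0.661  0.25 ] gap 19.8 q [-0.11 -0.35  1.99 -0.    1.5  -0.53]
```

View pics/w10.png

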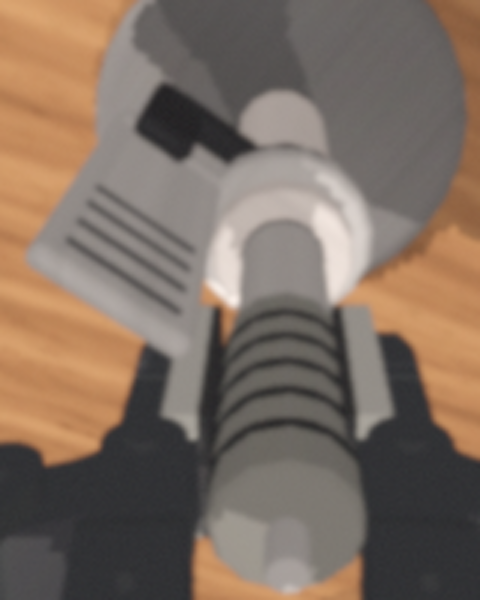

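Emit:
play_rows --increments '[[[0, 0, 0, 0, 0.5, 0, 1], [0, 0, 0, 0, 1, 0, 1], [0, 0, 0, 0, 1, 0, 1], [0, 0, 0, 0, 1, 0, 1], [0, 0, 0, 0, 1, 0, 1], [0, 0, 0, 0, 1, 0, 1], [0, 0, 0, 0, 1, 0, 1], [0, 0, 0, 0, 1, 0, 1]]]'

```text
clock: 9.72
position: [457.1, -27.0, 329.7]
tool_rot: [-0.693, 0.693, 0.14, -0.14]
wrist_force: [2.6, -5.0, -4.4]
finger_gap: 19.6
```

```bash
python3 -c "
from h import *
show();st=manip.state();d=manip.get_image('wrist'); a=cv2.resize(d['image'][150:350,190:350],None,fx=2.4,fy=2.4,interpolation=cv2.INTER_CUBIC)
s=manip.get_image('scene'); b=cv2.resize(s['image'][205:285,200:265],(390,480),interpolation=cv2.INTER_CUBIC)
cv2.imwrite('pics/w11.png',np.hstack([a,b]))"
```

```text
t 9.7167 pos [457.1 -27.  329.7] yaw 22.83 ydir [-0.e+00 -7.e-04 -1.e+00] F [ 2.55 -5.   -4.4 ] T [-0.357 -0.67   0.381] gap 19.6 q [-0.11 -0.35  1.99 -0.    1.5  -0.51]
```

View pics/w11.png

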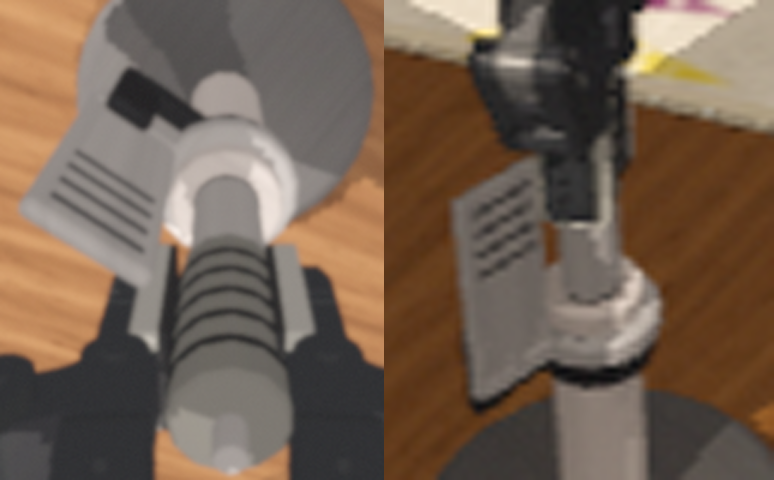

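```bash
python3 -c "
from h import *
manip.job_done(); show()"
```

```text
the job is handed in; nothing more can be done
the job is handed in; nothing more can be done
```

I gripped the column's grip from above with 50 N and drew it up 30 mm. Then I turned the hand about the column's axis so that a finger pushed the lever clockwise onto its stop. The job was handed in at about 9.8 s with the column still held; no verdict was given.

**Last checks**
- **Column height:** the TCP is at z = 329.7 mm, against 300.0 mm when I gripped. The grip's place in the hand had not visibly shifted in the wrist images, so the extension should be about 0.030 m. The dark line can be made out at the collar rim, but only faintly, so the height rests mainly on the measured lift.
- **Grip:** the fingers are still closed on the column, with an opening of 19.6 mm.
- **Lever:** it began 0.8 rad or so from closed by my image measurement, near the low end of the stated range. Over the last 4° of turn the sideways force on the wrist changed by about 11 N. The moment rose to 0.38 N m, and the blade stopped turning with the hand against the lug. I did not measure its final angle separately.
- **Bystanders:** the arm did not touch anything else on the way that I could see, but I did not measure the bystanders again at the end.

**Disagreement:** the top and wrist cameras differed by 2 to 3 mm on where the axis is. I used a middle value, and side forces while holding stayed below 7 N.

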